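# Open the dry pot

## Robot

A 6-joint arm with a two-finger parallel gripper is mounted at the origin on the work surface. World frame = base frame: x ahead of the robot, y to its left, z up, the work surface at z = 0. Lengths are in mm, angles in rad, forces in N, time in s.
With the tool pointing down it reaches from about 300 to 775 mm from the base axis. Payload 14.6 kg.
Tool frame: the origin (TCP) lies on the front face of the gripper's body, between the roots of the fingers; the fingertips stand 97 mm ahead of it and the grasp point (between the pads) lies 78 mm ahead of it; z points along the fingers, y is the line along which they close (so a half turn about z gives the same grasp; the last joint's range is limited). The gripper opens to 94 mm and grips with 3 to 60 N. Pads are 16 mm wide; open, the fingers measure 119 mm over their backs; the gripper's body (75 mm by 177 mm) begins 78 mm behind the grasp point.
Start: joints at [-1.302, 0.3, 1.521, -0, 1.321, -0.067], TCP at [181.231, -519.274, 302.646] pointing down, gripper open.
Joint ranges: [-3.03, 3.03], [-0.79, 2.21], [0.23, 2.52], [-1.04, 4.18], [0, 3.07], [-2.55, 2.55]. Speed limits (rad/s): [2.22, 2.22, 2.57, 3.14, 3.14, 3.14].

## Interface

Orientations are given as [roll, pitch, yaw] about the fixed x, y, z axes, in that order (R = Rz(yaw) Ry(pitch) Rx(roll)).
In Python, from cell import * gives the robot as it stands.
- The arm moves only by the tool carry_out, never from a script. Its arguments are lists of equal length, an entry for each row: "slide": the shift along the world's x, y, z scaled (see below), a list of three; "dr": the turn, a rotation vector about the world's x, y, z scaled (see below), a list of three; "gripper": the opening in per cent of the stroke, from 0 (shut) to 100 (fully open). A call has 1 to 10 rows; each row is the pose to reach, as a shift and turn from the pose commanded when the call began, turning the shorter way round; what a row does not reach only later rows make up. The controller multiplies each number of a shift by 0.25 m and each number of a turn by 360 degrees. A row lasts 1/12 s, in which the tool goes at most 41.7 mm and 7.16 degrees, less where a joint would pass 70% of its speed; a pose out of reach is approached as far as the arm can. A call with a number of a shift or a turn outside -1 to 1 is refused whole. A call with a gripper value outside its range is refused whole. The fingers move at their own pace and stop on an object; "newtons" is the grip in N (left out, the last holds). Time passes only in rows, so rows that repeat a pose let the fingers close. It gives the time, the measured TCP pose, the force, the opening and the grip force at its end, in the units of the state.
- read_state(): the state, without advancing time (a new reading comes with each control period).
- camera(name): name is "side" or "top" or "wrist"; returns the picture (480x640x3 uint8, red, green, blue); there is no depth.
- camera_model(name): a dict with "vfov" (degrees; the focal length in pixels is half the picture's height over the tangent of half this angle, whatever the lens; pixels are square), "cx", "cy" (the principal point, pixels), "R" (3x3) and "t" (3): a world point X has camera coordinates R X + t. Camera axes: x right, y down, z forward; pixel columns grow to the right and rows downward; lengths in mm; the calibration is good to about 2 mm. The wrist camera is an equidistant fisheye: a pixel r from the principal point sees the ray r / f radians off the axis. A picture is of the moment at which its call begins: read the wrist's pose just before it. camera_model takes no time and is no camera call; for the wrist camera it gives the pose at the moment of the call.
- sign_off(): hands the job in; it is judged then, once.
The state is a dict: "clock": time; "joints": joint angles; "qd": joint speeds; "effort": joint torques, N m; "eef_pos": TCP position; "eef_rot": TCP orientation; "wrist_force": force on the tool from outside, world axes, zero at the start; "moment": the same for the moment, N m; "finger_gap": finger opening in mm; "finger_force": force on a finger pad.
Only numpy, scipy, OpenCV 4.12 (cv2) and the standard library are available. Lean on these libraries where they do the work, as an engineer would, in place of code of your own. Each camera call takes 0.05 s, during which the arm holds its last target. There are 200 camera calls.

## Task

Open the dry pot: first stand the solvent bottle, upright on the bench, clear of the circle that the cap's two wings sweep, then unscrew the pot's cap all the way (anticlockwise seen from above), lift it off and set it down right way up, not dropped, in the empty half of the parts tray. Do not knock the bottle over, and leave the board on its stand, the small jar, the screwdriver and the reel in the tray where they are.

Things in the scene. Friction and masses are not known exactly. Their poses are not given: they have to be found in the camera images.
- pot: the dry pot, fixed to the bench: amber glass on a dark steel foot ring, body 76 mm diameter (foot ring 88) and 49 mm high, with a narrower threaded neck of about 36 mm diameter up to 92 mm. Origin: centre of its underside, z up
- pot_mouth (a point): centre of the top of the pot's neck, 92 mm up, on the thread's axis. The thread is right-handed, 5 mm rise per turn; the shut cap needs about 2.5 turns to come free. Turned farther it only rests on the thread end, no harm. A few N sideways on a wing turn it; it stays where it is left
- cap_fin (a point): centre of the grip fin on top of the plain aluminium screw cap: 30 mm long along its x, 12 thick along y (pinch it here), 22 high along z, standing on the middle of the cap's top (11 mm below this point). With the cap shut this point is about 110 mm above the bench
- cap_wings (a point): point on the cap's axis at half height of its two wings, 27 mm below the fin's centre. The wings are in line along x (one to +x, one to -x): 12 mm thick along y, 24 mm high, reaching out to 66 mm from the axis; the skirt between them has 26 mm radius. Either wing can be pushed round sideways with the shut fingers
- cap_rim (a point): centre of the cap's lower rim, 57 mm below the fin's centre. Cap  disc and skirt of 52 mm diameter, 46 mm high, its inside fits over the neck with little play. Mass about 250 g. Axes as the fin's
- bottle_mid (a point): middle of the loose white solvent bottle, 44 mm diameter, 152 mm high, z up along it; this point is 76 mm above its foot. It starts close beside the pot, inside the circle swept by the wings (66 mm radius). Mass about 140 g
- bottle_neck (a point): centre of the bottle's plain grey closure, a cylinder 27 mm diameter and 30 mm high at the bottle's top, 137 mm above the bottle's foot: a good place to grip it from above
- tray: steel parts tray fixed to the bench, 206 mm along its x, 108 mm along its y, walls 15 mm high and 4 mm thick, a divider of the same height across the middle (x = 0) makes two halves. Origin: centre of its underside, z up
- tray_empty (a point): centre of the floor (4 mm above the bench) of the tray's empty half, which measures about 97 by 100 mm inside; axes as the tray's. This half lies on the tray's -x side
- reel: flat grey and copper wire reel, 60 mm diameter, 11 mm high, lying in the other half of the tray. Origin: centre of its underside. Leave it
- stand: board stand: round dark foot of 60 mm diameter, thin post and a green circuit board 66 mm wide (along y) standing on edge, 115 mm high in all. Origin: centre of its underside. Leave it
- jar: small closed jar, 56 mm diameter, 55 mm high, black round lid without wings. Origin: centre of its underside. Leave it
- screwdriver: red-handled screwdriver lying on the bench, 150 mm long along its x, 24 mm thick. Origin: middle of its length, on the bench. Leave it
Things that resemble listed ones, but are neither listed nor needed, are in the scene too. There is more than one size of the part that bears cap_fin; the job needs the smallest.

How it is judged:
By the outcome, as a careful person would: the job done as asked, in the order asked, and still so for the second after the job is handed in, with the robot touching nothing.
It also fails if it takes over 72 s, if anything falls off the work surface, if the arm or the gripper's body presses on something with over 40 N, if the wrist force passes 120 N, or if a joint passes its speed limit or range.

## Working session

There is one attempt and no reset: what is moved stays moved. The work goes in short steps, Python scripts to look and compute and a tool call to move; the robot and the scene stay as the last step left them, time stands still between calls to the robot, and variables do not carry over. Pictures are saved under pics/ and viewed, at most 10 in all, crops included, and the job is handed in when it is done.

Besides the shell and the picture viewer there is one more tool, called after "Call:" as name(argument=value, ...) on one line, values as JSON. carry_out: Moves the arm, as the interface text tells. Its arguments: {"type":"object","properties":{"slide":{"type":"array","items":{"type":"array","items":{"type":"number","minimum":-1,"maximum":1}}},"dr":{"type":"array","items":{"type":"array","items":{"type":"number","minimum":-1,"maximum":1}}},"gripper":{"type":"array","items":{"type":"number"}},"newtons":{"type":"number"}},"required":["slide","dr","gripper"]}

```bash
mkdir -p pics
python3 - <<'E'
from cell import *
import cv2,numpy as np
for n in("top","side"):
    im=camera(n); cv2.imwrite(f"pics/{n}0.png",im[:,:,::-1]); m=camera_model(n)
    print(n,m["vfov"],m["cx"],m["cy"],np.round(m["R"],4).tolist(),np.round(m["t"],1))
print(read_state())
E
```

```text
top 54.970879358817776 323.8731426366362 251.654471627565 [[-0.0237, -0.9997, -0.0065], [-0.9941, 0.0243, -0.1053], [0.1055, 0.004, -0.9944]] [ -89.6  547.1 1037. ]
side 51.20889380917274 323.43582706941777 243.12941643563093 [[-0.7162, -0.6978, 0.007], [-0.5158, 0.5225, -0.6789], [0.4701, -0.4899, -0.7342]] [ 312.9  392.2 1024.2]
{'clock': 0.1, 'joints': array([-1.30157076e+00,  3.00383082e-01,  1.52149355e+00, -1.48603300e-05,
        1.32070591e+00, -6.65776557e-02]), 'qd': array([ 0.00047213, -0.00150722, -0.00174979, -0.00056676,  0.0002577 ,
       -0.0011396 ]), 'effort': array([ 1.34997339e-03, -5.32644582e+01, -3.53282332e+01,  7.09121092e-02,
        2.34559318e-02, -8.16697707e-05]), 'eef_pos': array([ 181.21182888, -519.15173852,  302.17159173]), 'eef_rot': array([-3.14060400e+00, -5.14936400e-05,  3.35806879e-01]), 'wrist_force': array([-0.04298862, -0.63464638, -0.3246021 ]), 'moment': array([ 0.02489182,  0.00525242, -0.00800247]), 'finger_force': 0.0, 'finger_gap': 94.28614724181524}
```

View pics/top0.png

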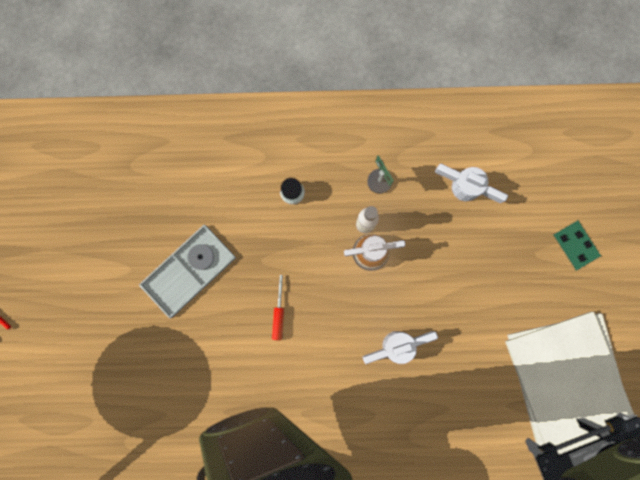

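View pics/side0.png

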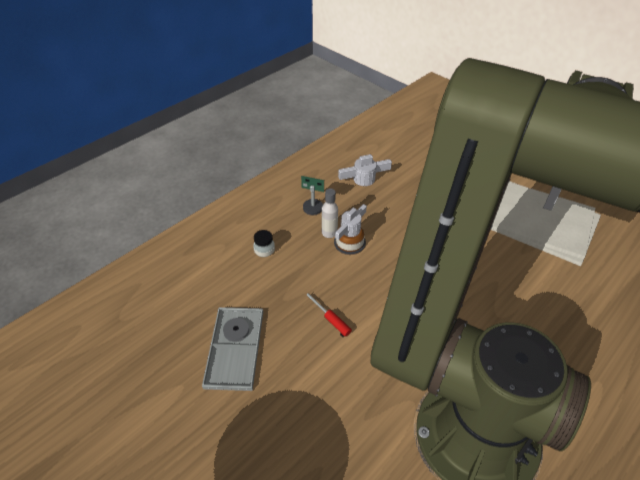

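The top view shows the pot with its cap at (374,248), the bottle at (368,218), the stand at (380,180), the jar at (291,190), the tray at (188,271) with its empty half lower-left at (170,288), and the screwdriver at (280,307). The side view shows the pot at (350,230), the bottle at (330,215) and the tray at (235,348). The two other capped parts are larger decoys.

```bash
cat > h.py <<'E'
from cell import *
import numpy as np,cv2
def ray(m,u,v,fish=False):
    f=240/np.tan(np.radians(m["vfov"])/2); R=np.array(m["R"]); t=np.array(m["t"])
    a=np.array([u-m["cx"],v-m["cy"]])/f
    if fish:
        r=np.linalg.norm(a)+1e-12; d=np.r_[a/r*np.sin(r),np.cos(r)]
    else: d=np.r_[a,1.]
    d=R.T@d; return -R.T@t, d/np.linalg.norm(d)
def plane(m,u,v,z,fish=False):
    c,d=ray(m,u,v,fish); return c+d*(z-c[2])/d[2]
def tri(rs):
    A=sum(np.eye(3)-np.outer(d,d) for c,d in rs); b=sum((np.eye(3)-np.outer(d,d))@c for c,d in rs)
    x=np.linalg.solve(A,b); return x,[np.linalg.norm(np.cross(x-c,d)) for c,d in rs]
def proj(m,X,fish=False):
    p=np.array(m["R"])@X+np.array(m["t"]); f=240/np.tan(np.radians(m["vfov"])/2)
    n=np.linalg.norm(p[:2]); k=(np.arctan2(n,p[2])/n if fish else 1/p[2])*f
    return p[:2]*k+[m["cx"],m["cy"]]
E
python3 - <<'E'
from h import *
np.set_printoptions(precision=1,suppress=True)
T=camera_model("top");S=camera_model("side")
for n,a,b in[("closure",(371,211),(330,192)),("fin",(376,243),(352,212))]:
    print(n,*tri([ray(T,*a),ray(S,*b)]))
for n,p,z in[("traycorners",[(206,227),(240,258),(171,316),(140,285)],15),("stand",[(380,181)],5),("jar",[(291,188)],55),("scr",[(283,276),(278,340)],12),("big",[(472,182),(399,347)],110),("fintop",[(365,246),(388,242),(345,252),(404,243)],100)]:
    for q in p: print(n,plane(T,*q,z))
E
```

```text
closure [ 613.  -202.6  151.8] [np.float64(0.6841368478882739), np.float64(0.684136847888286)]
fin [ 549.1 -216.2  114.2] [np.float64(3.088422638655522), np.float64(3.0884226386556413)]
traycorners [611.4 173.7  15. ]
traycorners [536.1  93.8  15. ]
traycorners [405.4 254.   15. ]
traycorners [478.7 327.1  15. ]
stand [ 714.4 -241.2    5. ]
jar [690.2 -31.1  55. ]
scr [491.7  -5.9  12. ]
scr [344.8   7.7  12. ]
big [ 679.8 -426.9  110. ]
big [ 332.5 -254.9  110. ]
fintop [ 547.3 -191.9  100. ]
fintop [ 554.8 -241.8  100. ]
fintop [ 535.4 -148.5  100. ]
fintop [ 551.8 -276.2  100. ]
```

Call:
carry_out(slide=[[0.16,0.16,0.05],[0.32,0.32,0.1],[0.48,0.48,0.15],[0.64,0.64,0.2],[0.8,0.8,0.2],[0.9,0.96,0.2],[0.9,0.96,0.2]], dr=[[0,0,0],[0,0,0],[0,0,0],[0,0,0],[0,0,0],[0,0,0],[0,0,0]], gripper=[100,100,100,100,100,100,100])

```text
clock: 0.68
eef_pos: [380.1, -309.6, 349.7]
eef_rot: [-3.141, 0.0, 0.336]
wrist_force: [1.2, -1.8, 0.3]
finger_gap: 94.1
finger_force: 0.0
```

Run:
```python
from h import *
np.set_printoptions(precision=3,suppress=True)
s=read_state(); m=camera_model("wrist"); im=camera("wrist"); cv2.imwrite("pics/w1.png",im[:,:,::-1])
print(s["clock"],s["eef_pos"],s["eef_rot"],m["vfov"],m["R"],-np.array(m["R"]).T@m["t"])
import pickle; pickle.dump((m,im),open("w1.pkl","wb"))
for n,X in[("bottle",(613,-203,152)),("fin",(549,-216,121))]: print(n,proj(m,np.array(X),True))
```

```text
0.6833 [ 380.069 -309.611  349.677] [-3.141  0.     0.336] 65.70646984690485 [[ 0.33  -0.944 -0.001]
 [-0.905 -0.317  0.285]
 [-0.269 -0.094 -0.959]] [ 458.862 -284.215  431.412]
bottle [281.316 -70.457]
fin [272.504  11.087]
```

View pics/w1.png

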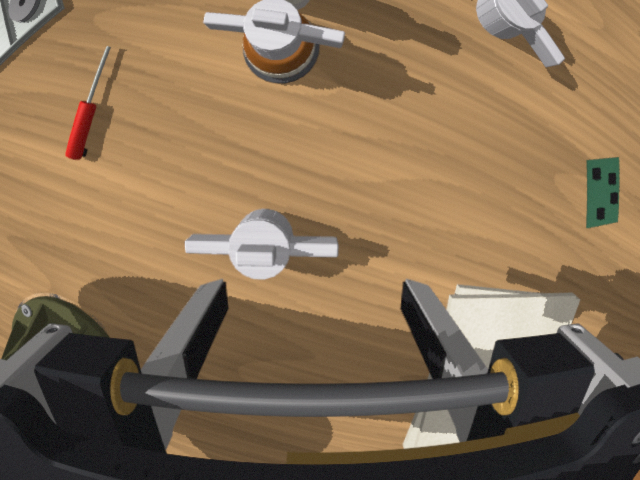

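The wrist view shows the pot and cap at the top edge, at (275,35), with the bottle out of view. I'll move further over them.

Call:
carry_out(slide=[[0.1,0.06,0.05],[0.2,0.12,0.1],[0.3,0.18,0.15],[0.4,0.24,0.2],[0.4,0.24,0.2],[0.4,0.24,0.2]], dr=[[0,0,-0.018],[0,0,-0.036],[0,0,-0.0535],[0,0,-0.0535],[0,0,-0.0535],[0,0,-0.0535]], gripper=[60,60,60,60,60,60])

```text
clock: 1.23
eef_pos: [479.8, -250.8, 399.3]
eef_rot: [-3.142, 0.0, 0.002]
wrist_force: [-0.1, -0.9, -0.5]
finger_gap: 58.3
finger_force: 0.0
```

Run:
```python
from h import *
import pickle
np.set_printoptions(precision=3,suppress=True)
s=read_state(); m=camera_model("wrist"); im=camera("wrist"); cv2.imwrite("pics/w2.png",im[:,:,::-1])
print(s["clock"],s["eef_pos"],s["eef_rot"],s["finger_gap"],-np.array(m["R"]).T@m["t"])
pickle.dump((m,im),open("w2.pkl","wb"))
for n,X in[("bottle",(613,-203,152)),("fin",(549,-216,121))]: print(n,proj(m,np.array(X),True))
```

```text
1.2333 [ 479.837 -250.773  399.308] [-3.142  0.     0.002] 58.25322691125883 [ 563.304 -252.549  480.994]
bottle [257.473  79.416]
fin [276.035 149.046]
```

View pics/w2.png

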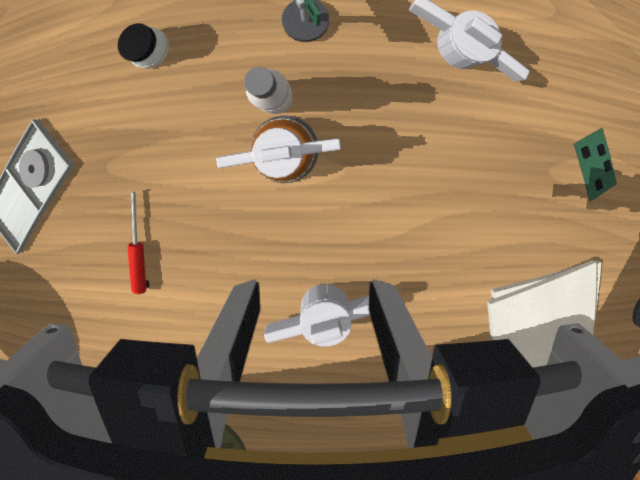

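The wrist view shows the pot with its cap at (279,153), the wing tips at (218,161) and (340,145), and the fin top at (275,152). The bottle's grey closure is at (259,80), the stand at (305,20) and the jar at (137,42).

Run:
```python
from h import *
import pickle
np.set_printoptions(precision=1,suppress=True)
m1,i1=pickle.load(open("w1.pkl","rb"));m2,i2=pickle.load(open("w2.pkl","rb"))
T=camera_model("top");S=camera_model("side")
W=lambda m,p:ray(m,*p,True)
g=cv2.cvtColor(i2,cv2.COLOR_RGB2HSV)
# closure: grey, mid brightness
def blob(mask,box):
    x0,y0,x1,y1=box; k=np.zeros_like(mask);k[y0:y1,x0:x1]=mask[y0:y1,x0:x1]
    n,l,st,c=cv2.connectedComponentsWithStats(k); j=1+st[1:,4].argmax(); return c[j],st[j],l==j
print("px closure",g[78,259],"body",g[98,272],"disc",g[165,285],"fin",g[152,275],"wing",g[158,230])
grey=((g[...,1]<60)&(g[...,2]>85)&(g[...,2]<160)).astype(np.uint8)
print("closure",*blob(grey,(235,55,305,112))[:2])
white=((g[...,1]<60)&(g[...,2]>165)).astype(np.uint8)
c,st,mk=blob(white,(205,115,360,195));print("cap",c,st)
ys,xs=np.where(mk); print("L tip",[(xs.min(),ys[xs<xs.min()+2].mean())],"R",xs.max(),ys[xs>xs.max()-2].mean())
print("tips tri",tri([W(m1,(205,20)),W(m2,(217.5,161.5))]),tri([W(m1,(343,38)),W(m2,(340,145))]))
print("fin tri",tri([W(m1,(270,17)),W(m2,(275.5,152.5)),ray(T,376,243)]))
print("closure",tri([W(m2,(259,79)),ray(T,371,211),ray(S,330,192)]))
cv2.imwrite("pics/c2.png",cv2.resize(i2[50:200,190:370,::-1],None,fx=4,fy=4,interpolation=cv2.INTER_CUBIC))
```

```text
px closure [165   4 131] body [ 13  16 115] disc [130   3 229] fin [130   3 226] wing [140   3 229]
closure [269.1  88. ] [ 244   67   49   45 1405]
cap [267.2 153.9] [ 216  128   85   50 2196]
L tip [(np.int64(216), np.float64(160.92857142857142))] R 300 156.0
tips tri (array([ 535.3, -146.8,   81. ]), [np.float64(0.2015626792712725), np.float64(0.20156267927133145)]) (array([ 552.1, -279.1,   94.1]), [np.float64(0.21295782203930536), np.float64(0.2129578220393671)])
fin tri (array([ 547.3, -214.4,  114.3]), [np.float64(2.1981990278342463), np.float64(2.0292193469128392), np.float64(4.156787129427131)])
closure (array([ 613.5, -203.5,  150.5]), [np.float64(0.6655198071594634), np.float64(1.1409206940663805), np.float64(0.5570189557413155)])
```

View pics/c2.png

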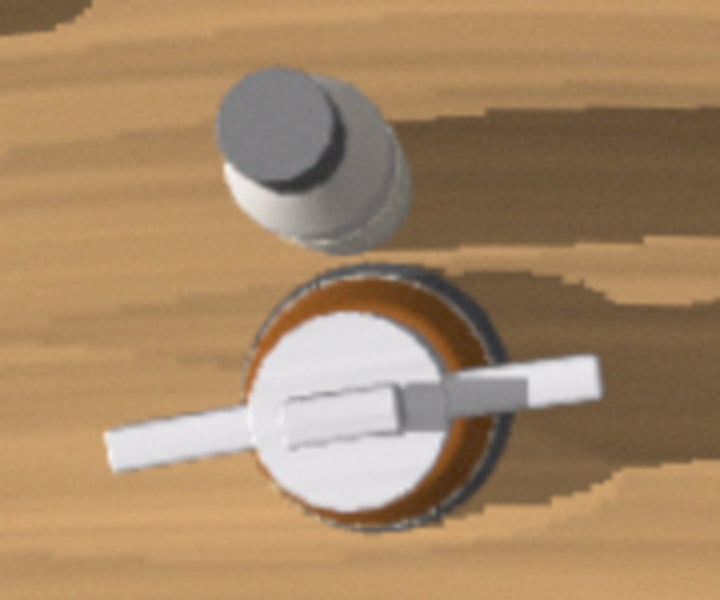

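The enlarged view gives sharper centres: closure top (259,81.5), fin top (275,154), disc (276.7,152.8), wing tips (217.2,162.7) and (340,142.5).

Run:
```python
from h import *
import pickle
np.set_printoptions(precision=1,suppress=True)
m1,i1=pickle.load(open("w1.pkl","rb"));m2,i2=pickle.load(open("w2.pkl","rb"))
T=camera_model("top");S=camera_model("side")
for n,p,z in[("closure",(259,81.5),152),("fin",(275,154),121),("disc",(276.7,152.8),99),("L",(217.2,162.7),95),("R",(340,142.5),95),("jar",(137,42),55),("stand",(305,20),8)]: print(n,plane(m2,*p,z,True))
print("closure",tri([ray(m2,259,81.5,True),ray(T,371,211),ray(S,330,192)]))
print("fin",tri([ray(m2,275,154,True),ray(m1,270,17,True)]))
```

```text
closure [ 611.  -204.4  152. ]
fin [ 544.2 -214.9  121. ]
disc [ 544.2 -214.4   99. ]
L [ 535.1 -150.3   95. ]
R [ 554.8 -279.3   95. ]
jar [689.5 -36.5  55. ]
stand [ 713.3 -240.7    8. ]
closure (array([ 612.5, -203.3,  151.2]), [np.float64(1.6267927499464705), np.float64(1.49413255197222), np.float64(0.295432671994859)])
fin (array([ 544.1, -214.8,  117.5]), [np.float64(0.2733820753853509), np.float64(0.27338207538536663)])
```

Call:
carry_out(slide=[[0.1,0.04,-0.05],[0.22,0.08,-0.15],[0.34,0.12,-0.25],[0.44,0.16,-0.35],[0.527,0.187,-0.43],[0.527,0.187,-0.43],[0.527,0.187,-0.52],[0.527,0.187,-0.62],[0.527,0.187,-0.7],[0.527,0.187,-0.738]], dr=[[0,0,0],[0,0,0],[0,0,0],[0,0,0],[0,0,0],[0,0,0],[0,0,0],[0,0,0],[0,0,0],[0,0,0]], gripper=[60,60,60,60,60,60,60,60,60,60])

```text
clock: 2.12
eef_pos: [609.2, -205.6, 212.6]
eef_rot: [-3.14, 0.003, -0.002]
wrist_force: [-0.2, 0.2, -0.7]
finger_gap: 56.5
finger_force: 0.0
```

Call:
carry_out(slide=[[0,0,0],[0,0,0],[0,0,0],[0,0,0],[0,0,0],[0,0,0]], dr=[[0,0,0],[0,0,0],[0,0,0],[0,0,0],[0,0,0],[0,0,0]], gripper=[60,45,35,15,15,15], newtons=15)

```text
clock: 2.62
eef_pos: [611.0, -204.7, 215.8]
eef_rot: [3.141, -0.001, -0.0]
wrist_force: [-0.6, 2.2, 2.1]
finger_gap: 26.7
finger_force: 15.1
```

Call:
carry_out(slide=[[0,0,0.04],[0,0,0.08],[0,0.05,0.1],[0,0.15,0.1],[0,0.25,0.1],[0,0.35,0.1],[0,0.45,0.1],[0,0.52,0.1],[0,0.54,0.1],[0,0.54,0.1]], dr=[[0,0,0],[0,0,0],[0,0,0],[0,0,0],[0,0,0],[0,0,0],[0,0,0],[0,0,0],[0,0,0],[0,0,0]], gripper=[15,15,15,15,15,15,15,15,15,15])

```text
clock: 3.45
eef_pos: [610.9, -68.0, 240.8]
eef_rot: [3.142, -0.001, 0.002]
wrist_force: [0.6, -0.3, -1.2]
finger_gap: 26.8
finger_force: 15.0
```

Call:
carry_out(slide=[[0,0,-0.03],[0,0,-0.06],[0,0,-0.08],[0,0,-0.09],[0,0,-0.097],[0,0,-0.1],[0,0,-0.1],[0,0,-0.1]], dr=[[0,0,0],[0,0,0],[0,0,0],[0,0,0],[0,0,0],[0,0,0],[0,0,0],[0,0,0]], gripper=[15,15,15,15,15,15,15,15])

```text
clock: 4.12
eef_pos: [611.1, -69.9, 215.7]
eef_rot: [3.142, -0.001, -0.001]
wrist_force: [-1.3, 0.4, 5.7]
finger_gap: 26.9
finger_force: 15.0
```

Call:
carry_out(slide=[[0,0,0],[0,0,0],[0,0,0],[0,0,0.05],[0,0,0.15],[0,0,0.3],[0,0,0.45],[0,0,0.6],[0,0,0.6],[0,0,0.6]], dr=[[0,0,0],[0,0,0],[0,0,0],[0,0,0],[0,0,0],[0,0,0],[0,0,0],[0,0,0],[0,0,0],[0,0,0]], gripper=[35,45,50,55,55,55,55,55,55,55])

```text
clock: 4.95
eef_pos: [611.0, -69.7, 367.9]
eef_rot: [3.141, -0.005, -0.0]
wrist_force: [0.3, -0.0, -0.5]
finger_gap: 51.8
finger_force: 0.0
```

Run:
```python
from h import *
s=read_state();im=camera("top");sd=camera("side")
print(s["eef_pos"],s["wrist_force"])
cv2.imwrite("pics/t3.png",np.hstack([im[120:370,100:500],sd[130:380,180:580]])[:,:,::-1])
```

```text
[610.95916979 -69.66509312 367.92270309] [ 0.34793842 -0.03199749 -0.54538487]
```

View pics/t3.png

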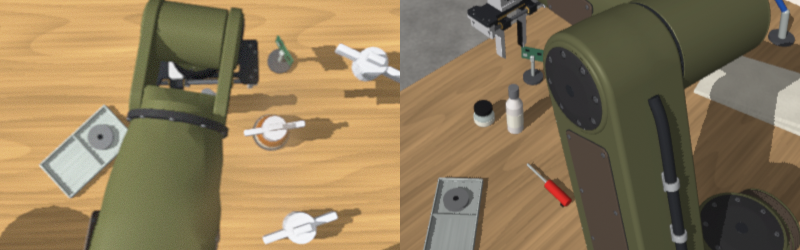

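The bottle stands upright near the jar, well clear of the pot. Now I'll go to the start of the wing push with the fingers shut, and compute the circle numbers.

Call:
carry_out(slide=[[-0.04,-0.13,0],[-0.08,-0.26,0],[-0.124,-0.38,0],[-0.124,-0.412,0],[-0.124,-0.412,-0.1],[-0.124,-0.412,-0.24],[-0.124,-0.412,-0.38],[-0.124,-0.412,-0.52],[-0.124,-0.412,-0.66],[-0.124,-0.412,-0.76]], dr=[[0,0,0],[0,0,0],[0,0,0],[0,0,0],[0,0,0],[0,0,0],[0,0,0],[0,0,0],[0,0,0],[0,0,0]], gripper=[0,0,0,0,0,0,0,0,0,0])

```text
clock: 5.88
eef_pos: [578.7, -171.8, 170.6]
eef_rot: [-3.14, 0.005, -0.0]
wrist_force: [0.5, 0.4, -0.8]
finger_gap: 0.3
finger_force: 0.0
```

Run:
```python
from h import *
s=read_state();print(s["clock"],s["eef_pos"],s["finger_gap"],s["wrist_force"])
c=np.array([544.5,-214.6]);P=lambda a:c+52*np.array([np.cos(np.radians(a)),np.sin(np.radians(a))])
p0=np.array([580,-172.6]); th=50
for k in range(4):
    print(k,[[round(float(v),3) for v in (P(th+25*j)-p0)/250]+[0] for j in range(1,11)])
    th+=250; p0=P(th)
```

```text
5.8833 [ 578.72393429 -171.78292393  170.63820276] 0.3405725681469011 [ 0.53513037  0.36444524 -0.82425471]
0 [[-0.088, 0.033, 0], [-0.178, 0.037, 0], [-0.261, 0.002, 0], [-0.322, -0.064, 0], [-0.349, -0.15, 0], [-0.337, -0.239, 0], [-0.289, -0.315, 0], [-0.213, -0.363, 0], [-0.124, -0.375, 0], [-0.038, -0.348, 0]]
1 [[0.066, 0.061, 0], [0.101, 0.144, 0], [0.097, 0.234, 0], [0.055, 0.314, 0], [-0.016, 0.369, 0], [-0.104, 0.388, 0], [-0.192, 0.369, 0], [-0.263, 0.314, 0], [-0.305, 0.234, 0], [-0.309, 0.144, 0]]
2 [[0.034, -0.083, 0], [0.101, -0.144, 0], [0.187, -0.171, 0], [0.276, -0.159, 0], [0.352, -0.111, 0], [0.4, -0.035, 0], [0.412, 0.054, 0], [0.385, 0.14, 0], [0.324, 0.207, 0], [0.241, 0.241, 0]]
3 [[-0.09, -0.004, 0], [-0.17, -0.046, 0], [-0.225, -0.117, 0], [-0.244, -0.205, 0], [-0.225, -0.293, 0], [-0.17, -0.364, 0], [-0.09, -0.406, 0], [0.0, -0.41, 0], [0.083, -0.375, 0], [0.144, -0.309, 0]]
```

Call:
carry_out(slide=[[-0.088,0.033,0],[-0.178,0.037,0],[-0.261,0.002,0],[-0.322,-0.064,0],[-0.349,-0.15,0],[-0.337,-0.239,0],[-0.289,-0.315,0],[-0.213,-0.363,0],[-0.124,-0.375,0],[-0.038,-0.348,0]], dr=[[0,0,0],[0,0,0],[0,0,0],[0,0,0],[0,0,0],[0,0,0],[0,0,0],[0,0,0],[0,0,0],[0,0,0]], gripper=[0,0,0,0,0,0,0,0,0,0])

```text
clock: 6.72
eef_pos: [570.7, -260.8, 173.6]
eef_rot: [-3.141, 0.002, -0.003]
wrist_force: [-1.5, 0.1, 0.6]
finger_gap: 0.5
finger_force: 0.3
```

Run:
```python
from h import *
s=read_state();im=camera("wrist")
print(s["eef_pos"],s["wrist_force"])
cv2.imwrite("pics/w4.png",im[:,:,::-1])
```

```text
[ 570.6616643  -260.84759428  173.60825643] [-1.46651906  0.11979626  0.55955418]
```

View pics/w4.png

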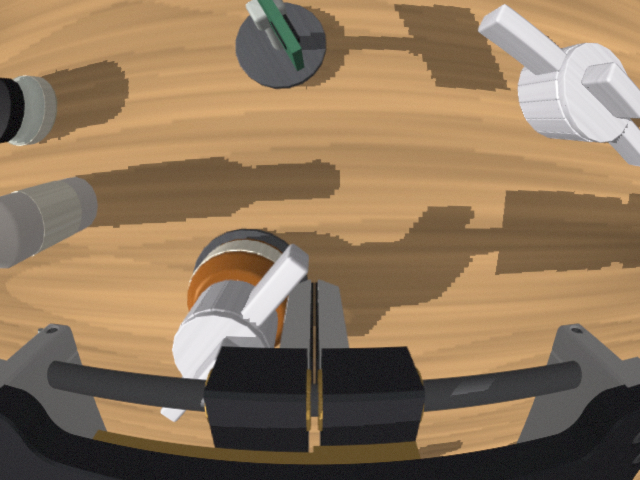

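The wrist view shows the wing at (280,280) being pushed round ahead of the shut fingers, with low force. I'll continue the circle.

Call:
carry_out(slide=[[0.066,0.061,0],[0.101,0.144,0],[0.097,0.234,0],[0.055,0.314,0],[-0.016,0.369,0],[-0.104,0.388,0],[-0.192,0.369,0],[-0.263,0.314,0],[-0.305,0.234,0],[-0.309,0.144,0]], dr=[[0,0,0],[0,0,0],[0,0,0],[0,0,0],[0,0,0],[0,0,0],[0,0,0],[0,0,0],[0,0,0],[0,0,0]], gripper=[0,0,0,0,0,0,0,0,0,0])

```text
clock: 7.6
eef_pos: [491.5, -223.1, 174.2]
eef_rot: [-3.14, 0.002, 0.001]
wrist_force: [1.1, 0.6, 0.5]
finger_gap: 0.4
finger_force: 0.3
```

Call:
carry_out(slide=[[0.034,-0.083,0],[0.101,-0.144,0],[0.187,-0.171,0],[0.276,-0.159,0],[0.352,-0.111,0],[0.4,-0.035,0],[0.412,0.054,0],[0.385,0.14,0],[0.324,0.207,0],[0.241,0.241,0]], dr=[[0,0,0],[0,0,0],[0,0,0],[0,0,0],[0,0,0],[0,0,0],[0,0,0],[0,0,0],[0,0,0],[0,0,0]], gripper=[0,0,0,0,0,0,0,0,0,0])

```text
clock: 8.43
eef_pos: [553.1, -160.9, 173.5]
eef_rot: [-3.141, 0.002, 0.002]
wrist_force: [1.8, -1.1, -0.6]
finger_gap: 0.4
finger_force: 0.4
```

Call:
carry_out(slide=[[-0.09,-0.004,0],[-0.17,-0.046,0],[-0.225,-0.117,0],[-0.244,-0.205,0],[-0.225,-0.293,0],[-0.17,-0.364,0],[-0.09,-0.406,0],[0.0,-0.41,0],[0.083,-0.375,0],[0.144,-0.309,0]], dr=[[0,0,0],[0,0,0],[0,0,0],[0,0,0],[0,0,0],[0,0,0],[0,0,0],[0,0,0],[0,0,0],[0,0,0]], gripper=[0,0,0,0,0,0,0,0,0,0])

```text
clock: 9.27
eef_pos: [590.1, -241.0, 173.4]
eef_rot: [-3.141, 0.002, -0.002]
wrist_force: [-1.2, 0.1, 0.6]
finger_gap: 0.2
finger_force: 0.3
```

Call:
carry_out(slide=[[0.02,-0.12,0],[0.02,-0.12,0.1],[0.02,-0.12,0.24],[0,-0.1,0.38],[-0.1,-0.05,0.48],[-0.2,0,0.58],[-0.3,0.05,0.68],[-0.4,0.1,0.78],[-0.5,0.1,0.82],[-0.5,0.1,0.82]], dr=[[0,0,0],[0,0,0],[0,0,0],[0,0,0],[0,0,0],[0,0,0],[0,0,0],[0,0,0],[0,0,0],[0,0,0]], gripper=[0,0,0,0,0,20,40,48,48,48])

```text
clock: 10.1
eef_pos: [462.2, -214.9, 382.5]
eef_rot: [3.14, -0.003, -0.0]
wrist_force: [1.3, 0.5, 0.4]
finger_gap: 29.8
finger_force: 0.0
```

Run:
```python
from h import *
import pickle
np.set_printoptions(precision=2,suppress=True)
s=read_state();m=camera_model("wrist");im=camera("wrist");sd=camera("side")
print(s["eef_pos"],s["eef_rot"],s["wrist_force"],s["finger_gap"],s["joints"]);pickle.dump((m,im),open("w5.pkl","wb"))
u,v=proj(m,np.array([544.5,-214.6,125]),True);print(u,v)
x0,y0=int(u)-90,max(0,int(v)-75);print("off",x0,y0)
a=cv2.resize(im[y0:y0+150,x0:x0+180],(540,450),interpolation=cv2.INTER_CUBIC)
b=cv2.resize(sd[170:270,290:410],(240,200),interpolation=cv2.INTER_CUBIC)
o=np.zeros((450,780,3),np.uint8);o[:,:540]=a;o[:200,540:]=b
cv2.imwrite("pics/w5.png",o[:,:,::-1])
```

```text
[ 462.16 -214.86  382.53] [ 3.14 -0.   -0.  ] [1.32 0.55 0.37] 29.792265148043764 [-0.51  0.16  1.51 -0.    1.47  1.06]
311.056225260393 136.13367522102985
off 221 61
```

View pics/w5.png

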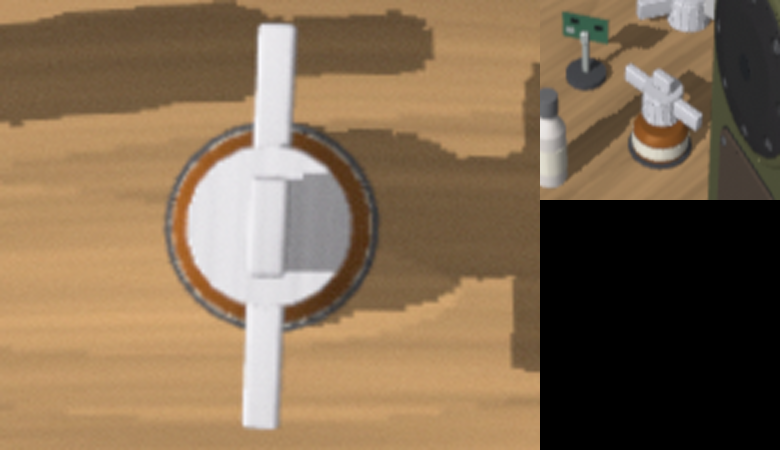

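The cap sits on the pot with its wings nearly along x: fin top at crop (266,227), wing tips at (278,25) and (261,428). In the side crop the fin top is at (663,75).

Run:
```python
from h import *
import pickle
np.set_printoptions(precision=1,suppress=True)
m,im=pickle.load(open("w5.pkl","rb"));S=camera_model("side")
q=lambda x,y:(x/3+221,y/3+61)
print("fin tri",tri([ray(m,*q(266,227),True),ray(S,351.5,207.5)]))
print("fin@133",plane(m,*q(266,227),133,True),"disc@111",plane(m,*q(270,226),111,True))
a=plane(m,*q(278,25),108,True);b=plane(m,*q(261,428),108,True)
print(a,b,(a+b)/2,np.degrees(np.arctan2(*(a-b)[[1,0]])),np.linalg.norm(a-b))
f=[plane(m,*q(*p),133,True) for p in((269,178),(266,276))];d=f[0]-f[1];print("fin",f,np.degrees(np.arctan2(d[1],d[0])))
```

```text
fin tri (array([ 544.5, -213.1,  134.8]), [np.float64(0.5550816832957838), np.float64(0.5550816832958018)])
fin@133 [ 544.  -213.4  133. ] disc@111 [ 544.3 -214.5  111. ]
[ 609.2 -216.9  108. ] [ 478.9 -211.5  108. ] [ 544.1 -214.2  108. ] -2.3857404544369114 130.3869090429156
fin [array([ 558.6, -214.3,  133. ]), array([ 529.5, -213.4,  133. ])] -1.7423386637164755
```

Call:
carry_out(slide=[[0.1,0,0],[0.2,0,-0.1],[0.32,0,-0.2],[0.32,0.004,-0.35],[0.32,0.004,-0.45],[0.32,0.004,-0.45],[0.32,0.004,-0.45],[0.32,0.004,-0.45]], dr=[[0,0,-0.006],[0,0,-0.006],[0,0,-0.006],[0,0,-0.006],[0,0,-0.006],[0,0,-0.006],[0,0,-0.006],[0,0,-0.006]], gripper=[50,50,50,50,50,50,50,50])

```text
clock: 10.87
eef_pos: [545.0, -214.8, 268.7]
eef_rot: [3.141, -0.001, -0.038]
wrist_force: [-0.3, -0.8, 0.4]
finger_gap: 47.4
finger_force: 0.0
```

Call:
carry_out(slide=[[0,0.003,-0.08],[0,0.003,-0.15],[0,0.003,-0.2],[0,0.003,-0.22],[0,0.003,-0.228],[0,0.003,-0.228],[0,0.003,-0.228]], dr=[[0,0,0],[0,0,0],[0,0,0],[0,0,0],[0,0,0],[0,0,0],[0,0,0]], gripper=[50,50,50,50,50,50,50])

```text
clock: 11.45
eef_pos: [544.8, -214.1, 212.0]
eef_rot: [3.141, -0.002, -0.038]
wrist_force: [-0.8, 0.7, -0.4]
finger_gap: 46.7
finger_force: 0.0
```

Call:
carry_out(slide=[[0,0,0],[0,0,0],[0,0,0],[0,0,0],[0,0,0],[0,0,0],[0,0,0]], dr=[[0,0,0],[0,0,0],[0,0,0],[0,0,0],[0,0,0],[0,0,0],[0,0,0]], gripper=[35,22,5,5,5,5,5], newtons=30)

```text
clock: 12.03
eef_pos: [544.4, -213.4, 210.6]
eef_rot: [-3.141, 0.0, -0.038]
wrist_force: [-1.2, 4.6, 2.1]
finger_gap: 11.6
finger_force: 30.0
```

Call:
carry_out(slide=[[0,0,0.01],[0,0,0.02],[0,0,0.03],[0,0,0.04],[0,0,0.04]], dr=[[0,0,0],[0,0,0],[0,0,0],[0,0,0],[0,0,0]], gripper=[5,5,5,5,5])

```text
clock: 12.45
eef_pos: [544.4, -213.7, 220.9]
eef_rot: [-3.141, 0.0, -0.038]
wrist_force: [0.2, 5.1, -0.5]
finger_gap: 11.7
finger_force: 30.0
```

Call:
carry_out(slide=[[0,0,0.03],[0,0,0.06],[0,0,0.09],[0,0,0.12],[0,0,0.16],[0,0,0.22],[0,0,0.3],[0,0,0.38],[0,0,0.46],[0,0,0.46]], dr=[[0,0,0],[0,0,0],[0,0,0],[0,0,0],[0,0,0],[0,0,0],[0,0,0],[0,0,0],[0,0,0],[0,0,0]], gripper=[5,5,5,5,5,5,5,5,5,5])

```text
clock: 13.28
eef_pos: [544.9, -214.3, 340.5]
eef_rot: [3.139, -0.006, -0.038]
wrist_force: [0.2, -0.3, -1.9]
finger_gap: 11.6
finger_force: 29.9
```

Call:
carry_out(slide=[[0,0.04,0],[-0.01,0.12,0],[-0.04,0.22,0],[-0.08,0.34,0],[-0.11,0.46,0],[-0.14,0.58,0],[-0.17,0.7,0],[-0.2,0.82,0],[-0.23,0.92,0],[-0.26,1.0,0]], dr=[[0,0,0],[0,0,0],[0,0,0],[0,0,0],[0,0,0],[0,0,0],[0,0,0],[0,0,0],[0,0,0],[0,0,0]], gripper=[5,5,5,5,5,5,5,5,5,5])

```text
clock: 14.12
eef_pos: [478.2, 38.3, 334.1]
eef_rot: [-3.142, 0.002, -0.037]
wrist_force: [0.0, 0.3, -2.4]
finger_gap: 11.6
finger_force: 29.9
```

Call:
carry_out(slide=[[-0.02,0.08,0],[-0.04,0.17,0],[-0.06,0.24,0],[-0.06,0.3,0],[-0.06,0.34,0],[-0.06,0.34,0],[-0.06,0.34,0],[-0.06,0.34,0]], dr=[[0,0,0],[0,0,0],[0,0,0],[0,0,0],[0,0,0],[0,0,0],[0,0,0],[0,0,0]], gripper=[5,5,5,5,5,5,5,5])

```text
clock: 14.78
eef_pos: [464.4, 120.6, 335.1]
eef_rot: [3.141, 0.001, -0.038]
wrist_force: [0.0, -0.3, -3.0]
finger_gap: 11.8
finger_force: 29.9
```

Run:
```python
from h import *
import pickle
np.set_printoptions(precision=2,suppress=True)
s=read_state();m=camera_model("wrist");im=camera("wrist")
print(s["eef_pos"],s["eef_rot"],s["wrist_force"],s["finger_gap"],s["joints"]);pickle.dump((m,im),open("w6.pkl","wb"))
cv2.imwrite("pics/w6.png",im[:,:,::-1])
```

```text
[464.37 120.57 335.09] [ 3.14  0.   -0.04] [ 0.03 -0.28 -3.04] 11.781324319994777 [ 0.18  0.12  1.67 -0.    1.36  1.79]
```

View pics/w6.png

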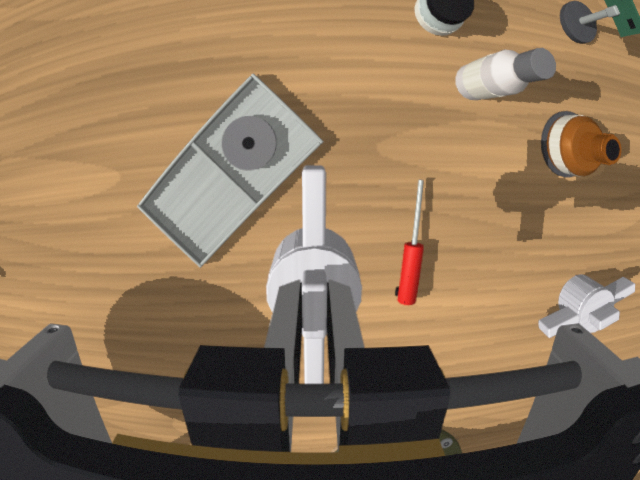

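The wrist view shows the cap held with its wing upward, the pot open at (585,145) and the bottle upright. The tray's outer corners are at (254,75), (322,143), (202,266) and (139,207), with divider ends at (191,144) and (262,203).

Run:
```python
from h import *
import pickle
np.set_printoptions(precision=1,suppress=True)
m,im=pickle.load(open("w6.pkl","rb"));T=camera_model("top")
A=[(254,75),(322,143),(202,266),(139,207)];B=[(206,227),(240,258),(171,316),(140,285)]
P=[plane(m,*a,15,True) for a in A]
for a,b,p in zip(A,B,P): print(p,tri([ray(m,*a,True),ray(T,*b)]))
c=sum(P)/4;l=(P[2]+P[3]-P[0]-P[1])/2;u=l/np.linalg.norm(l);print(c,np.linalg.norm(l),np.degrees(np.arctan2(u[1],u[0])),"empty",c+51*u)
d=[plane(m,*a,15,True) for a in((191,144),(262,203))];print("div",d)
print("empty2",(d[0]+d[1]+P[2]+P[3])/4)
```

```text
[615.9 176.9  15. ] (array([618.2, 180.8, -11.7]), [np.float64(2.2543963687294197), np.float64(2.2543963687297794)])
[537.7 107.2  15. ] (array([538.7, 104.7, -36. ]), [np.float64(2.6898442372851528), np.float64(2.689844237285246)])
[402.8 254.   15. ] (array([405.6, 251.4,  22.6]), [np.float64(0.020066761104510243), np.float64(0.02006676110458143)])
[478.7 325.9  15. ] (array([478.5, 327.6,  12.7]), [np.float64(0.48624791095565656), np.float64(0.4862479109556167)])
[508.8 216.   15. ] 200.9692811656138 132.5959140852904 empty [474.3 253.5  15. ]
div [array([546. , 251.8,  15. ]), array([474.7, 175.6,  15. ])]
empty2 [475.6 251.8  15. ]
```

Call:
carry_out(slide=[[0.01,0.1,0],[0.02,0.22,0],[0.03,0.34,0],[0.042,0.45,-0.05],[0.042,0.526,-0.15],[0.042,0.526,-0.3],[0.042,0.526,-0.42],[0.042,0.526,-0.54],[0.042,0.526,-0.64],[0.042,0.526,-0.66]], dr=[[0,0,0],[0,0,0],[0,0,0],[0,0,0],[0,0,0],[0,0,0],[0,0,0],[0,0,0],[0,0,0],[0,0,0]], gripper=[5,5,5,5,5,5,5,5,5,5])

```text
clock: 15.67
eef_pos: [473.8, 251.3, 166.4]
eef_rot: [3.139, 0.006, -0.039]
wrist_force: [-0.7, 0.0, -3.6]
finger_gap: 11.4
finger_force: 30.0
```

Call:
carry_out(slide=[[0,0,0],[0,0,-0.02],[0,0,-0.04],[0,0,-0.055],[0,0,-0.065],[0,0,-0.07],[0,0,-0.07],[0,0,-0.07]], dr=[[0,0,0],[0,0,0],[0,0,0],[0,0,0],[0,0,0],[0,0,0],[0,0,0],[0,0,0]], gripper=[5,5,5,5,5,5,5,5])

```text
clock: 16.33
eef_pos: [475.0, 252.7, 153.3]
eef_rot: [-3.141, -0.0, -0.038]
wrist_force: [0.3, -1.4, -1.8]
finger_gap: 11.8
finger_force: 30.0
```

Call:
carry_out(slide=[[0,0,-0.004],[0,0,-0.008],[0,0,-0.012],[0,0,-0.012],[0,0,-0.012]], dr=[[0,0,0],[0,0,0],[0,0,0],[0,0,0],[0,0,0]], gripper=[5,5,5,5,5])

```text
clock: 16.75
eef_pos: [474.9, 252.6, 150.0]
eef_rot: [3.142, 0.0, -0.038]
wrist_force: [-0.2, 0.6, -3.0]
finger_gap: 11.4
finger_force: 30.0
```

Call:
carry_out(slide=[[0,0,-0.003],[0,0,-0.006],[0,0,-0.008],[0,0,-0.008],[0,0,-0.008]], dr=[[0,0,0],[0,0,0],[0,0,0],[0,0,0],[0,0,0]], gripper=[5,5,5,5,5])

```text
clock: 17.17
eef_pos: [475.0, 252.8, 149.1]
eef_rot: [-3.141, -0.001, -0.038]
wrist_force: [-4.8, -0.6, 10.4]
finger_gap: 11.6
finger_force: 30.0
```

Contact with the tray floor: the wrist now reads 10 N upward at z = 149, as predicted. I'll release and retreat.

Call:
carry_out(slide=[[0,0,0.002],[0,0,0.002],[0,0,0.002],[0,0,0.002],[0,0,0.04],[0,0,0.14],[0,0,0.28],[0,0,0.42],[0,0,0.56],[-0.1,-0.1,0.7]], dr=[[0,0,0],[0,0,0],[0,0,0],[0,0,0],[0,0,0],[0,0,0],[0,0,0],[0,0,0],[0,0,0],[0,0,0]], gripper=[20,30,40,45,45,45,45,45,45,45])

```text
clock: 18.0
eef_pos: [455.1, 232.9, 320.2]
eef_rot: [-3.14, -0.002, -0.037]
wrist_force: [0.5, 0.1, 0.4]
finger_gap: 42.3
finger_force: 0.0
```

Call:
carry_out(slide=[[-0.1,-0.1,0.1],[-0.2,-0.2,0.2],[-0.2,-0.2,0.2],[-0.2,-0.2,0.2]], dr=[[0,0,0],[0,0,0],[0,0,0],[0,0,0]], gripper=[45,45,45,45])

```text
clock: 18.33
eef_pos: [403.3, 181.0, 369.8]
eef_rot: [-3.14, -0.004, -0.039]
wrist_force: [-0.5, -0.3, 0.9]
finger_gap: 42.2
finger_force: 0.0
```

Run:
```python
from h import *
s=read_state();w=camera("wrist");sd=camera("side")
print(s["eef_pos"],s["wrist_force"],s["finger_gap"])
cv2.imwrite("pics/f.png",np.hstack([cv2.resize(w,(480,360)),cv2.resize(sd[140:440,180:440],(312,360))])[:,:,::-1])
```

```text
[403.34424943 180.98009737 369.77483316] [-0.51223502 -0.34185416  0.85540136] 42.15153561324213
```

View pics/f.png

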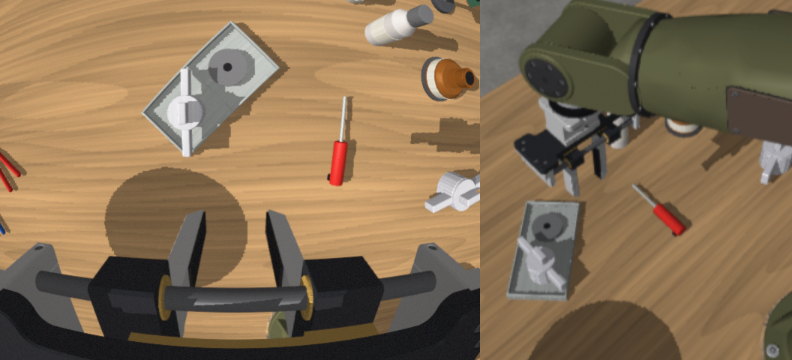

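The cap stands upright in the tray's empty half, at (185,112) in the wrist picture. The bottle is upright, and the reel and screwdriver have not moved.

```bash
python3 -c "
from cell import *
print(sign_off())"
```

```text
the job is handed in; nothing more can be done
None
```

The job is handed in at about 18 s: the bottle was moved clear first, then the cap was unscrewed, lifted off and set down right way up in the tray's empty half, and nothing else appears to have moved.

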